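Cull the belt keepers and hold the tray tipped to its pouring corner

TASK

Pick the two faulty brass belt keepers, the short one and the bent one, out of the wooden sorting tray and drop them in the white dish while the tray stays on the mat. Then lift the tray clear off the bench and tip it until all four good keepers have slid into a heap in its pouring corner (the cut-down one with the steel lip), none spilled or left strung out along a wall. Finish still holding it there, steady and tipped, the whole tray at least 5 cm above the mat so that I can put a tin under the lip; leave the tools and the jar where they are.

Things in the scene. Friction and masses are not known exactly. Their poses are not given: they have to be found in the camera images.
- tray: Open wooden sorting tray, loose, 0.24 to 0.39 kg, on the cutting mat (mat top at z = 0.003). Outside 150 (own x) x 248 (own y) x 45 mm high, walls 9 mm, floor 5 mm thick. Origin: centre of the underside, z up. At the corner -x, +y, the pouring corner, both walls are cut down to 22 mm over the last 42 mm and a folded steel lip stands 20 mm out. The keepers start to slide at 9 to 14 degrees of tilt.
- tray_center (a point): Centre of the tray, half-way up its outside (22.5 mm above the underside); axes as the tray.
- tray_rim_plain (a point): Middle of the top edge of the uncut long wall (tray +x side, 70.5 mm from the centre); the wall here is 9 mm thick across the tray's x and 40 mm high above the tray's floor, a good place to pinch and carry the tray.
- tray_rim_cut (a point): Middle of the top edge of the other long wall (tray -x side), which is full height here and cut down only near the pouring corner; also 9 mm thick across x.
- tray_corner (a point): Inside corner of the pouring corner, on the tray's floor where the two walls' inner faces meet (tray x = -66, y = +115, z = 5 mm); axes as the tray. Tipped some 30 degrees along its length (towards +y) and then also towards -x, the keepers heap up here; tipped first or as much towards -x, they queue along the long wall.
- tray_corner_foot (a point): Outer bottom corner of the tray under the pouring corner (tray x = -75, y = +124, z = 0 mm); the lowest point when the tray is tipped that way.
- keeper1_center (a point): Good brass belt keeper, loose in the tray: a straight rectangular loop 40 (own x) x 16 (own y) x 12 mm high, 28 g, lying with its opening upwards; its centre, half-way up. The six keepers lie about 50 to 60 mm apart, their long sides more or less along the tray's y, in a different order each time.
- keeper2_center (a point): Good brass belt keeper, loose in the tray: a straight rectangular loop 40 (own x) x 16 (own y) x 12 mm high, 28 g, lying with its opening upwards; its centre, half-way up. The six keepers lie about 50 to 60 mm apart, their long sides more or less along the tray's y, in a different order each time.
- keeper3_center (a point): Good brass belt keeper, loose in the tray: a straight rectangular loop 40 (own x) x 16 (own y) x 12 mm high, 28 g, lying with its opening upwards; its centre, half-way up. The six keepers lie about 50 to 60 mm apart, their long sides more or less along the tray's y, in a different order each time.
- keeper4_center (a point): Good brass belt keeper, loose in the tray: a straight rectangular loop 40 (own x) x 16 (own y) x 12 mm high, 28 g, lying with its opening upwards; its centre, half-way up. The six keepers lie about 50 to 60 mm apart, their long sides more or less along the tray's y, in a different order each time.
- short_keeper_center (a point): Faulty keeper: too short, 24 (own x) x 16 (own y) x 12 mm high, 20 g, otherwise like the good ones; its centre, half-way up.
- bent_keeper_center (a point): Faulty keeper: kinked in the middle into a boomerang of two 22 mm legs, each turned down 25 degrees towards its own -y; 16 mm wide, 12 mm high, 28 g. This point is the middle, half-way up: fingers closing along its own y pinch it there at about 23 mm (point of the kink on +y, hollow side on -y).
- dish: White ceramic bowl, loose, 120 mm across the rim, 38 mm high, for the rejects; it stands to the left or the right of the tray. Origin: centre of its underside.
- jar: Bystander: closed amber jar, 72 mm across, 85 mm high, on the other side from the dish. Origin: centre of its underside.
- mallet: Bystander: wooden mallet lying on its side, head 66 mm across, handle 200 mm along its own -x. Origin under the head.
- awl: Bystander: awl lying to the right of the tray, 135 mm long along its own x, 29 mm high. Origin under its middle.
- slicker: Bystander: turned wooden edge slicker standing upright beyond the tray, 40 mm across, 112 mm high. Origin: centre of its underside.

How it is judged:
By the outcome, as a careful person would: the job done as asked, in the order asked, and still so for the second after the job is handed in, while the arm keeps its last pose, push and grip.
It also fails if it takes over 67 s, if anything falls off the work surface, if the arm or the gripper's body presses on something with over 40 N, if the wrist force passes 120 N, or if a joint passes its speed limit or range.

ROBOT

A 6-joint arm with a two-finger parallel gripper is mounted at the origin on the work surface. World frame = base frame: x ahead of the robot, y to its left, z up, the work surface at z = 0. Lengths are in mm, angles in degrees, forces in N, time in s.
With the tool pointing down it reaches from about 350 to 850 mm from the base axis. Payload 8.1 kg.
Tool frame: the origin (TCP) lies midway between the tips of the shut fingers; the grasp point (between the pads) lies 19 mm behind it (hold_point_z is the distance from the TCP to the grasp point, in mm); z points along the fingers, y is the direction in which the jaws open and shut (so a half turn about z gives the same grasp; the last joint's range is limited). The gripper opens to 85 mm and grips with 20 to 120 N. Pads are 22 mm wide; open, the fingers measure 114 mm over their backs; the gripper's body (76 mm by 85 mm) begins 54 mm behind the grasp point. The pads swing forward as they close: fully open they stand 13 mm farther back than shut.
Start: joints at [-80.753, 7.471, 85.268, -0, 87.261, -4.893], TCP at [146.602, -581.819, 231.292] pointing down, gripper open.
Joint ranges: [-169.43, 169.43], [-51.17, 129.36], [1.28, 143.12], [-76.62, 256.62], [0, 156.53], [-152.29, 152.29]. Speed limits (degrees/s): [136.94, 136.94, 159.86, 180, 180, 180].

INTERFACE

Orientations are given as [roll, pitch, yaw] about the fixed x, y, z axes, in that order (R = Rz(yaw) Ry(pitch) Rx(roll)).
In Python, from bench import sense, snapshot, camera_params, hand_in, hold_point_z gives the robot as it stands.
- The arm moves only by the tool servo_tool, never from a script. Its argument "motion" is a list of rows, each a list of 7 numbers: the finger opening in mm, from 0 to 85.4, then the shift along the tool's x, y, z in mm, then the turn, a rotation vector about the tool's x, y, z in rad. A call has 1 to 10 rows; each row shifts and turns the pose as measured when the row begins, along the tool's axes as they then stand; what a row does not reach is not made up. A row lasts 1/10 s, in which the tool goes at most 50 mm and 8.59 degrees, less where a joint would pass 70% of its speed; a pose out of reach is approached as far as the arm can. A call with a gripper value outside its range is refused whole. The fingers move at their own pace and stop on an object; "force" is the grip in N (left out, the last holds). Time passes only in rows, so rows that do not move let the fingers close. It gives the time, the measured TCP pose, the force and the opening at its end, in the units of the state.
- sense(): the state, without advancing time (a new reading comes with each control period).
- snapshot(name): name is "side" or "top" or "wrist"; returns the picture (420x560x3 uint8, blue, green, red); there is no depth.
- camera_params(name): a dict with "fx", "fy", "cx", "cy" (pixels), "R" (3x3) and "t" (3): a world point X has camera coordinates R X + t; the wrist camera has in their place "tool_from_camera" (4x4, takes a point from camera to tool coordinates, whose origin is the TCP and whose axes are the flange's). Camera axes: x right, y down, z forward; pixel columns grow to the right and rows downward; lengths in mm; the calibration is good to about 2 mm. A picture is of the moment at which its call begins: read the wrist's pose just before it. camera_params takes no time and is no camera call.
- hand_in(): hands the job in, once; it reports no verdict.
The state is a dict: "time": time; "joint_pos": joint angles; "qd": joint speeds; "joint_efforts": joint torques, N m; "tool_pos": TCP position; "tcp_rot": TCP orientation; "ft_force": force on the tool from outside, world axes, zero at the start; "wrist_torque": the same for the moment, N m; "finger_gap": finger opening in mm.
Only numpy, scipy, OpenCV 4.12 (cv2) and the standard library are available. Lean on these libraries where they do the work, as an engineer would, in place of code of your own. Each camera call takes 0.05 s, during which the arm holds its last target. There are 200 camera calls.

## Working session

There is one attempt and no reset: what is moved stays moved. The work goes in short steps, Python scripts to look and compute and a tool call to move; the robot and the scene stay as the last step left them, time stands still between calls to the robot, and variables do not carry over. Pictures are saved under pics/ and viewed, about 8 in all and at most 12, crops included, and the job is handed in when it is done.

Besides the shell and the picture viewer there is one more tool, called after "Call:" as name(argument=value, ...), one argument or row to a line, values as JSON. servo_tool: Moves the arm, as the interface text tells. Its arguments: {"type":"object","properties":{"motion":{"type":"array"},"force":{"type":"number"}},"required":["motion"]}

```bash
mkdir -p pics; cat > h.py <<'E'
import numpy as np, cv2
from bench import sense, snapshot, camera_params, hand_in, hold_point_z
from scipy.spatial.transform import Rotation as Ro
def ray(name,uv,z,cp=None):
    c=cp or camera_params(name); R=np.array(c["R"]);t=np.array(c["t"])
    o=-R.T@t; d=R.T@np.array([(uv[0]-c["cx"])/c["fx"],(uv[1]-c["cy"])/c["fy"],1])
    return o+d*(z-o[2])/d[2]
def proj(name,X):
    c=camera_params(name); p=np.array(c["R"])@np.array(X)+np.array(c["t"])
    return np.array([c["fx"]*p[0]/p[2]+c["cx"],c["fy"]*p[1]/p[2]+c["cy"]])
def tool():
    s=sense(); return np.array(s["tool_pos"]),s["tcp_rot"]
E
python3 - <<'E'
from h import *
s=sense(); print(s); print(hold_point_z)
for n in("top","side"):
    c=camera_params(n);print(n,c["fx"],-np.array(c["R"]).T@np.array(c["t"]),np.round(c["R"],3).tolist())
    cv2.imwrite(f"pics/{n}0.png",snapshot(n))
print(camera_params("wrist"))
E
```

```text
{'time': 0.0, 'joint_pos': array([-8.07517010e+01,  7.51610013e+00,  8.53310382e+01, -1.50950919e-03,
        8.72608289e+01, -4.89342901e+00]), 'qd': array([ 0.02165981,  0.08638908,  0.03272226, -0.0062596 ,  0.04214057,
        0.02429269]), 'joint_efforts': array([-1.85049699e-03, -5.69397640e+01, -5.00557995e+01, -3.54219583e-04,
        1.43354145e-02, -2.59149647e-05]), 'tool_pos': array([ 146.51093958, -581.25920459,  230.21723023]), 'tcp_rot': array([-1.79892298e+02, -7.70773072e-03,  1.41417944e+01]), 'ft_force': array([-0.24099159, -0.24203812, -0.7673788 ]), 'wrist_torque': array([-0.00173064, -0.0332913 , -0.00026732]), 'finger_gap': 85.13977328714326}
18.700000000000003
top 428.90246048340754 [473.61306227   4.93930329 908.00263325] [[-0.025, -1.0, 0.013], [-0.986, 0.022, -0.163], [0.163, -0.017, -0.987]]
side 389.55465107577976 [554.07830007 586.83225766 607.81395826] [[-0.994, -0.106, 0.009], [-0.079, 0.675, -0.733], [0.071, -0.73, -0.68]]
{'fx': 348.9096297751006, 'fy': 348.9096297751006, 'cx': 281.1625102210529, 'cy': 207.97831100130196, 'tool_from_camera': array([[ 1.66428913e-04, -9.58414919e-01, -2.85378373e-01,
         7.26786280e+01],
       [ 9.99999964e-01,  9.88381366e-05,  2.51248761e-04,
         1.22076771e+00],
       [-2.12594294e-04, -2.85378404e-01,  9.58414900e-01,
        -1.42219979e+02],
       [ 0.00000000e+00,  0.00000000e+00,  0.00000000e+00,
         1.00000000e+00]])}
```

View pics/top0.png

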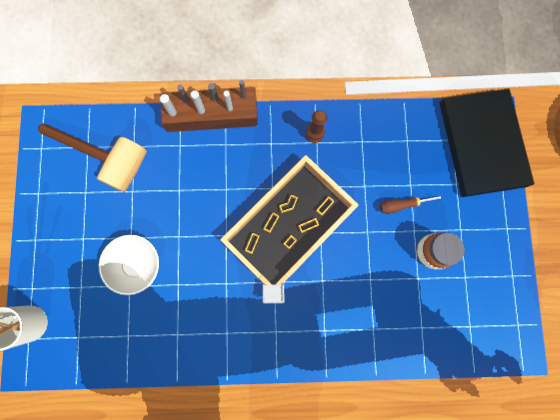

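View pics/side0.png

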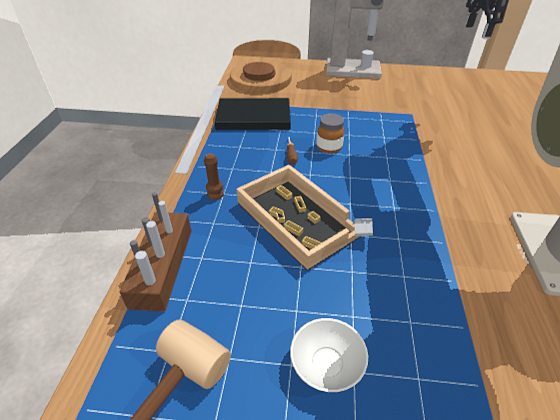

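The top view shows the tray at about 45°, with its pouring corner and lip nearest the robot at (273,290). The short keeper is at (290,242), the bent one at (288,204), and the dish is on the left at (129,265). The jar and awl are on the right, and the side view agrees.

```bash
python3 - <<'E'
from h import *
im=cv2.imread("pics/top0.png");hsv=cv2.cvtColor(im,cv2.COLOR_BGR2HSV)
# wood tray rim mask near tray
m=cv2.inRange(hsv,(8,40,120),(30,255,255)); roi=np.zeros_like(m); roi[148:305,215:365]=255; m&=roi
roi2=np.zeros_like(m)
cs,_=cv2.findContours(m,cv2.RETR_EXTERNAL,cv2.CHAIN_APPROX_NONE); c=max(cs,key=cv2.contourArea)
print("tray area",cv2.contourArea(c)); ap=cv2.approxPolyDP(c,4,True)[:,0]
for p in ap: print(p, np.round(ray("top",p,48)[:2],1), np.round(ray("top",p,3)[:2],1))
inner=cv2.erode(cv2.fillPoly(np.zeros_like(m),[cv2.convexHull(c)],255),np.ones((3,3)),iterations=6)
k=cv2.inRange(hsv,(10,70,90),(40,255,255))&inner
cs,_=cv2.findContours(k,cv2.RETR_EXTERNAL,cv2.CHAIN_APPROX_NONE)
for c in cs:
    if cv2.contourArea(c)<20: continue
    P=np.array([ray("top",p,18)[:2] for p in c[:,0]],np.float32)
    h=cv2.convexHull(P); M=cv2.moments(h); 
    print(c[:,0].mean(0).round(1),np.round([M["m10"]/M["m00"],M["m01"]/M["m00"]],1),cv2.minAreaRect(P))
w=cv2.inRange(hsv,(0,0,150),(180,60,255)); w[:,:90]=0;w[:,170:]=0;w[:225]=0;w[305:]=0
cs,_=cv2.findContours(w,cv2.RETR_EXTERNAL,cv2.CHAIN_APPROX_NONE);c=max(cs,key=cv2.contourArea)
(e,ax,_)=cv2.fitEllipse(c); print("dish",e,ax,ray("top",e,41))
E
```

```text
tray area 1985.5
[306 156] [725.2 -71.9] [738.3 -76. ]
[221 238] [558.6 104.8] [563.1 110.1]
[265 284] [465.5  18.4] [465.1  19.1]
[271 284] [465.2   6.6] [464.8   6.7]
[228 241] [552.3  90.9] [556.4  95.3]
[304 165] [706.  -67.1] [718.1 -70.9]
[348 208] [ 613.8 -153.6] [ 621.1 -161.9]
[276 284] [465.   -3.3] [464.5  -3.7]
[357 205] [ 619.6 -172.4] [ 627.2 -181.6]
[289.6 241.7] [550.7 -34.1] ((550.8228149414062, -34.06822967529297), (18.43796157836914, 27.137222290039062), 47.78432083129883)
[251.8 242.8] [550.1  44.7] ((549.868896484375, 44.822181701660156), (18.863990783691406, 42.017189025878906), 65.9781494140625)
[308.2 225. ] [584.4 -73.9] ((584.3646240234375, -74.02827453613281), (18.44081687927246, 42.79408264160156), 21.833255767822266)
[270.7 222.2] [592.5   4.4] ((592.686767578125, 4.097063064575195), (18.74199104309082, 43.35724639892578), 59.08378601074219)
[324.8 205.5] [ 625.  -110.3] ((625.2228393554688, -110.51747131347656), (18.602087020874023, 44.059539794921875), 47.157073974609375)
[288.2 204. ] [630.3 -33.2] ((629.3484497070312, -34.75632858276367), (26.299062728881836, 46.713645935058594), 41.04086685180664)
dish (128.47665405273438, 264.47418212890625) (57.97177505493164, 60.642520904541016) [510.6563467  290.27311994  41.        ]
```

```bash
cat >> h.py <<'E'
def plan(tp,trot,gap,maxmm=45,maxdeg=8,via=None):
    p,r=tool(); R=Ro.from_euler('xyz',r,degrees=True); T=Ro.from_euler('xyz',trot,degrees=True)
    tp=np.array(tp,float); d0=np.linalg.norm(tp-p); a0=np.degrees((R.inv()*T).magnitude())
    n=int(max(np.ceil(d0/maxmm),np.ceil(a0/maxdeg),1)); out=[]
    for i in range(n):
        f=1/(n-i)
        s=np.round(R.inv().apply((tp-p)*f),0 if f<1 else 1); w=np.round((R.inv()*T).as_rotvec()*f,3 if f==1 else 2)
        out.append([gap]+[round(float(x),1) for x in s]+[round(float(x),3) for x in w]); p=p+R.apply(s); R=R*Ro.from_rotvec(w)
    for i in range(0,len(out),10): print(str(out[i:i+10]).replace(' ','').replace('.0,',',').replace('.0]',']').replace('-0,','0,'))
    print(n,"end",p.round(1),R.as_euler('xyz',degrees=True).round(1))
E
python3 -c "
from h import *
plan([600,-38,120],[180,0,133.5],50)"
```

```text
[[50,36,-26,7,0,0,-0.13],[50,39,-21,7,0,0,-0.13],[50,41,-16,7,0,0,-0.13],[50,43,-10,7,0,0,-0.13],[50,44,-5,7,0,0,-0.13],[50,44,1,7,0,0,-0.13],[50,44,7,7,0,0,-0.13],[50,42,12,7,0,0,-0.13],[50,41,18,7,0,0,-0.13],[50,38,23,7,0,0,-0.13]]
[[50,35,27,7,0,0,-0.13],[50,31,32,7,0,0,-0.13],[50,26,35,7,0,0,-0.13],[50,22,39,7,0,0,-0.13],[50,16,41,7,0,0,-0.13],[50,10.9,42.5,6.1,0.001,-0.001,-0.133]]
16 end [600.1 -38.  120. ] [-180.    -0.   133.5]
```

Call:
servo_tool(
  motion=[
    [50, 36, -26, 7, 0, 0, -0.13],
    [50, 39, -21, 7, 0, 0, -0.13],
    [50, 41, -16, 7, 0, 0, -0.13],
    [50, 43, -10, 7, 0, 0, -0.13],
    [50, 44, -5, 7, 0, 0, -0.13],
    [50, 44, 1, 7, 0, 0, -0.13],
    [50, 44, 7, 7, 0, 0, -0.13],
    [50, 42, 12, 7, 0, 0, -0.13],
    [50, 41, 18, 7, 0, 0, -0.13],
    [50, 38, 23, 7, 0, 0, -0.13],
  ],
  force=40,
)

```text
time: 1.1
tool_pos: [428.5, -226.6, 154.3]
tcp_rot: [-179.8, -0.2, 90.9]
ft_force: [1.1, -0.0, -0.4]
finger_gap: 49.9
```

Call:
servo_tool(
  motion=[
    [50, 35, 27, 7, 0, 0, -0.13],
    [50, 31, 32, 7, 0, 0, -0.13],
    [50, 26, 35, 7, 0, 0, -0.13],
    [50, 22, 39, 7, 0, 0, -0.13],
    [50, 16, 41, 7, 0, 0, -0.13],
    [50, 11, 43, 6, 0, 0, -0.13],
    [50, 0, 0, 0, 0, 0, 0],
  ],
)

```text
time: 1.8
tool_pos: [591.4, 2.4, 108.0]
tcp_rot: [-180.0, -0.5, 138.1]
ft_force: [-1.1, -0.2, 0.7]
finger_gap: 50.2
```

```bash
python3 -c "
from h import *
p,r=tool(); print(p,r,sense()['joint_pos'].round(1)); cv2.imwrite('pics/w1.png',snapshot('wrist')); np.save('w1.npy',np.r_[p,r])
p,r=tool(); print(p,r)"
```

```text
[591.36328298   2.3865285  108.02801122] [-179.98419314   -0.52122267  138.05283936] [ -4.9  11.7  93.8   0.3  75.  -53.1]
[5.90338541e+02 4.58156438e-01 1.08192619e+02] [-179.89826806   -0.51350764  137.81903494]
```

View pics/w1.png

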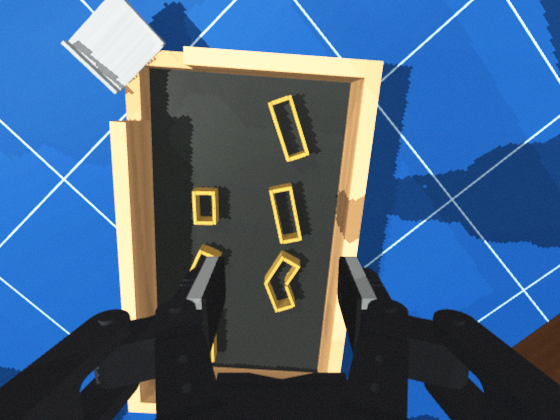

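The wrist view shows the short keeper at (205,206) and the bent one at (283,282). The bent keeper's kink points left at about (266,284), and its hollow is on the right. The plain wall is on the image's right.

```bash
cat >> h.py <<'E'
def wcam(pose):
    c=dict(camera_params("wrist")); R=Ro.from_euler('xyz',pose[3:],degrees=True).as_matrix()
    T=np.eye(4);T[:3,:3]=R;T[:3,3]=pose[:3]; M=np.linalg.inv(T@np.array(c["tool_from_camera"])); c["R"]=M[:3,:3];c["t"]=M[:3,3]; return c
def brass(im,box,z,c):
    hsv=cv2.cvtColor(im,cv2.COLOR_BGR2HSV); k=cv2.inRange(hsv,(15,110,90),(35,255,255)); m=np.zeros_like(k)
    x0,y0,x1,y1=box; m[y0:y1,x0:x1]=k[y0:y1,x0:x1]
    cs,_=cv2.findContours(m,cv2.RETR_EXTERNAL,cv2.CHAIN_APPROX_NONE); ct=max(cs,key=cv2.contourArea)
    return ct,np.array([ray("",p,z,c)[:2] for p in ct[:,0]],np.float32)
E
python3 - <<'E'
from h import *
im=cv2.imread("pics/w1.png"); c=wcam(np.load("w1.npy"))
for n,b in dict(short=(180,175,235,238),bent=(255,240,315,325),k1=(255,85,320,170),k2=(255,172,312,250)).items():
    ct,P=brass(im,b,20,c); r=cv2.minAreaRect(P); hu=cv2.convexHull(P); M=cv2.moments(hu)
    print(n,cv2.boundingRect(ct),np.round(r[0],1),np.round(r[1],1),round(r[2],1),np.round([M["m10"]/M["m00"],M["m01"]/M["m00"]],1))
    if n=="bent":
        ap=cv2.approxPolyDP(ct,3,True)[:,0]
        for p in ap: print(p,ray("",p,20,c)[:2].round(1))
for n,p in dict(A=(382,61),innerplain_top=(352,82),E=(184,47)).items(): print(n,ray("",p,48,c)[:2].round(1))
E
```

```text
short (191, 187, 28, 39) [552.2 -33.7] [18.4 27.2] 47.4 [552.1 -33.8]
bent (264, 250, 37, 63) [629.9 -33.7] [25.  50.6] 40.9 [630.9 -32.7]
[282 250] [611.7 -16. ]
[264 277] [618.8 -40. ]
[275 312] [645.7 -53.5]
[294 306] [651.4 -39.5]
[289 282] [634.  -29.1]
[300 267] [630.3 -15.2]
[298 259] [624.6 -12.1]
k1 (268, 95, 42, 67) [551.8  43.4] [16.4 40.7] 66.1 [551.8  43.5]
k2 (269, 183, 33, 61) [593.2   3.5] [16.5 43. ] 59.1 [593.2   3.6]
A [557.1 105.4]
innerplain_top [554.7  86.7]
E [480.9  31. ]
```

```bash
python3 -c "
from h import *
plan([552,-34,58],[180,0,137.6],30,35)"
```

```text
[[30,2,-17,17,0,0,0],[30,1,-17,17,0,0,0],[30,1.8,-17.2,16.3,-0.002,-0.009,0.004]]
3 end [552. -34.  58.] [180.    0.  137.6]
```

Call:
servo_tool(
  motion=[
    [30, 2, -17, 17, 0, 0, 0],
    [30, 1, -17, 17, 0, 0, 0],
    [30, 2, -17, 16, -0.002, -0.009, 0.004],
    [30, 0, 0, 0, 0, 0, 0],
    [30, 0, 0, 0, 0, 0, 0],
  ],
)

```text
time: 2.35
tool_pos: [549.2, -37.4, 57.1]
tcp_rot: [-179.9, 0.0, 137.2]
ft_force: [1.0, -0.4, -0.3]
finger_gap: 30.0
```

```bash
python3 -c "
from h import *
print(sense()); plan([552,-34,9.5],[180,0,137.6],30,15)"
```

```text
{'time': 2.35, 'joint_pos': array([-9.17994165e+00,  8.79397160e+00,  1.02801142e+02, -8.45612127e-02,
        6.84386347e+01, -5.63434276e+01]), 'qd': array([-1.21232662, -0.28070095,  1.95706207, -0.35019718,  0.06108157,
        0.09808486]), 'joint_efforts': array([ -0.13996528, -51.2182045 , -42.62707829,  -0.07268578,
         0.09888469,  -0.05497292]), 'tool_pos': array([549.16643924, -37.391219  ,  57.10902751]), 'tcp_rot': array([-1.79915838e+02,  1.54661010e-02,  1.37194597e+02]), 'ft_force': array([ 0.9940029 , -0.41089097, -0.34512301]), 'wrist_torque': array([0.00325818, 0.01398865, 0.00566559]), 'finger_gap': 29.9915703685389}
[[30,0,1,12,0,0,-0],[30,0,1,12,0,0,-0],[30,0,1,12,0,0,-0],[30,0.2,1.5,11.6,-0.001,0,-0.007]]
4 end [552.  -34.    9.5] [-180.     0.   137.6]
```

Call:
servo_tool(
  motion=[
    [30, 0, 4, 10, 0, 0, 0],
    [30, 0, 0, 14, 0, 0, 0],
    [30, 0, 0, 10, 0, 0, 0],
    [30, 0, 0, 0, 0, 0, 0],
    [30, 0, 0, 0, 0, 0, 0],
  ],
)

```text
time: 2.85
tool_pos: [554.9, -34.1, 22.5]
tcp_rot: [179.9, 0.2, 137.1]
ft_force: [0.5, 0.5, 0.5]
finger_gap: 29.8
```

Call:
servo_tool(
  motion=[
    [30, 1.5, -1.5, 6, 0, 0, 0],
    [30, 0.5, -0.5, 4, 0, 0, 0],
    [30, 0, 0, 1, 0, 0, 0],
    [30, 0, 0, 0, 0, 0, 0],
  ],
)

```text
time: 3.25
tool_pos: [552.3, -34.0, 11.0]
tcp_rot: [179.9, 0.2, 137.2]
ft_force: [0.4, 0.3, 0.0]
finger_gap: 29.8
```

Call:
servo_tool(
  motion=[
    [30, 0, 0, 1.5, 0, 0, 0],
    [10, 0, 0, 0, 0, 0, 0],
    [10, 0, 0, 0, 0, 0, 0],
    [10, 0, 0, 0, 0, 0, 0],
    [10, 0, 0, 0, 0, 0, 0],
  ],
  force=40,
)

```text
time: 3.75
tool_pos: [553.0, -34.2, 10.2]
tcp_rot: [179.9, 0.3, 137.2]
ft_force: [-0.0, 0.2, -0.2]
finger_gap: 14.7
```

Call:
servo_tool(
  motion=[
    [10, 0, 0, -10, 0, 0, 0],
    [10, 0, 0, -30, 0, 0, 0],
    [10, 0, 0, -30, 0, 0, 0],
    [10, 0, 0, -20, 0, 0, 0],
    [10, 0, 0, 0, 0, 0, 0],
    [10, 0, 0, 0, 0, 0, 0],
  ],
)

```text
time: 4.35
tool_pos: [551.9, -33.9, 105.3]
tcp_rot: [179.9, 0.2, 137.2]
ft_force: [-0.2, -0.6, -0.8]
finger_gap: 14.4
```

```bash
python3 -c "
from h import *
print(tool(),sense()['finger_gap']);cv2.imwrite('pics/w2.png',snapshot('wrist'));plan([512,290,100],[180,0,150],10,45)"
```

```text
(array([551.85624435, -33.92274354, 105.26150934]), array([179.90947702,   0.2337507 , 137.16116335])) 14.428640072191964
[[10,31,26,1,0,0,-0.03],[10,30,27,1,0,0,-0.03],[10,30,28,0,0,0,-0.03],[10,29,29,1,0,0,-0.03],[10,28,30,0,0,0,-0.03],[10,27,31,1,0,0,-0.02],[10,26,31,0,0,0,-0.03],[10,25.2,32.2,0.6,0.001,0.005,-0.024]]
8 end [512. 290. 100.] [-180.   -0.  150.]
```

Call:
servo_tool(
  motion=[
    [10, 31, 26, 1, 0, 0, -0.03],
    [10, 30, 27, 1, 0, 0, -0.03],
    [10, 30, 28, 0, 0, 0, -0.03],
    [10, 29, 29, 1, 0, 0, -0.03],
    [10, 28, 30, 0, 0, 0, -0.03],
    [10, 27, 31, 1, 0, 0, -0.02],
    [10, 26, 31, 0, 0, 0, -0.03],
    [10, 20, 25, 0, 0, 0, -0.02],
    [10, 0, 0, 0, 0, 0, 0],
    [10, 0, 0, 0, 0, 0, 0],
  ],
)

```text
time: 5.4
tool_pos: [502.1, 289.3, 85.0]
tcp_rot: [-179.2, -0.5, 150.1]
ft_force: [-0.5, 0.2, -0.1]
finger_gap: 14.7
```

```bash
python3 -c "
from h import *
print(tool(),sense()['finger_gap']);plan([511,290,32],tool()[1],10,25)"
```

```text
(array([502.12631796, 289.31397484,  84.97667661]), array([-179.1954677 ,   -0.50323109,  150.07124741])) 14.724426539455411
[[10,-3,2,18,0,0,0],[10,-2,2,17,0,0,0],[10,-2.8,1.8,17.8,0,0,0]]
3 end [511. 290.  32.] [-179.2   -0.5  150.1]
```

View pics/w2.png

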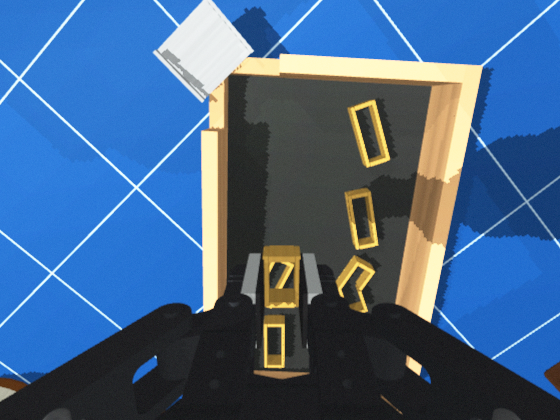

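The short keeper is held between the fingers at about (281,275). The other five are undisturbed. I'll lower it into the dish and release it.

Call:
servo_tool(
  motion=[
    [10, -4, 3, 16, 0, 0, 0],
    [10, -3, 2, 16, 0, 0, 0],
    [10, -1, 1, 12, 0, 0, 0],
    [10, 0, 0, 2, 0, 0, 0],
    [36, 0, 0, 0, 0, 0, 0],
    [36, 0, 0, 0, 0, 0, 0],
    [36, 0, 0, 0, 0, 0, 0],
    [36, 0, 0, -20, 0, 0, 0],
    [36, 0, 0, -40, 0, 0, 0],
    [36, 0, 0, -10, 0, 0, 0],
  ],
)

```text
time: 6.4
tool_pos: [511.3, 285.2, 105.1]
tcp_rot: [-178.8, -0.7, 149.8]
ft_force: [1.4, 1.4, 1.3]
finger_gap: 35.8
```

```bash
python3 -c "
from h import *
print(tool(),sense()['finger_gap']);cv2.imwrite('pics/w3.png',snapshot('wrist'));plan([627.5,-32.5,80],[180,0,131],34,42)"
```

```text
(array([511.33196342, 285.23225932, 105.08860683]), array([-178.80425019,   -0.72591469,  149.75671066])) 35.803692372226266
[[34,-29,-24,3,0,0,0.04],[34,-30,-23,3,0,0,0.04],[34,-31,-21,3,0,0,0.04],[34,-32,-20,3,0,0,0.03],[34,-32,-19,3,0,0,0.04],[34,-33,-18,3,-0.01,0,0.03],[34,-33,-17,3,0,0,0.04],[34,-34,-16,2,-0.01,0,0.03],[34,-34.9,-15.4,2.4,-0.004,-0.007,0.037]]
9 end [627.5 -32.5  80. ] [-180.   -0.  131.]
```

Call:
servo_tool(
  motion=[
    [34, -29, -24, 2, 0, 0, 0.04],
    [34, -30, -23, 2, 0, 0, 0.04],
    [34, -31, -21, 2, 0, 0, 0.04],
    [34, -32, -20, 2, 0, 0, 0.03],
    [34, -32, -19, 2, 0, 0, 0.04],
    [34, -33, -18, 2, -0.01, 0, 0.03],
    [34, -33, -17, 2, 0, 0, 0.04],
    [34, -32, -16, 2, -0.01, 0, 0.03],
    [34, -25, -10, 2, -0.004, -0.007, 0.037],
    [34, 0, 0, 0, 0, 0, 0],
  ],
)

```text
time: 7.45
tool_pos: [625.7, -29.9, 84.3]
tcp_rot: [179.7, 0.1, 130.5]
ft_force: [0.4, -0.7, -0.1]
finger_gap: 34.1
```

Call:
servo_tool(
  motion=[
    [34, 0, 0, 0, 0, 0, 0],
    [34, 0, 0, 0, 0, 0, 0],
  ],
)

```text
time: 7.65
tool_pos: [624.8, -29.6, 83.1]
tcp_rot: [179.8, -0.0, 130.5]
ft_force: [0.2, 0.9, 0.3]
finger_gap: 34.1
```

```bash
python3 - <<'E'
from h import *
p,r=tool();im=snapshot('wrist');c=wcam(np.r_[p,r]);cv2.imwrite('pics/w4.png',im)
print(p,r)
px=lambda X:(lambda q:np.array([c["fx"]*q[0]/q[2]+c["cx"],c["fy"]*q[1]/q[2]+c["cy"]]))(c["R"]@np.array(X)+c["t"])
u,v=px([628.5,-33,20]).astype(int);print(u,v)
ct,P=brass(im,(u-35,v-50,u+35,v+50),20,c)
for q in cv2.approxPolyDP(ct,3,True)[:,0]: print(q,ray("",q,20,c)[:2].round(1))
print(cv2.minAreaRect(P))
plan([627.5,-32.5,30],[180,0,131],34,15)
E
```

```text
[624.8203666  -29.62977594  83.10399345] [ 1.79765328e+02 -3.47665099e-02  1.30531657e+02]
282 231
[280 198] [613.3 -17.6]
[264 238] [622.5 -43.9]
[283 270] [646.1 -53. ]
[303 261] [651.7 -39.8]
[293 235] [635.1 -30.5]
[303 209] [628.6 -13.7]
((630.5795288085938, -34.49003601074219), (24.56843376159668, 48.29585266113281), 41.56121826171875)
[[34,-1,0,13,0,0,-0],[34,-1,0,13,0,0,-0],[34,-1,0,14,0,0,-0],[34,-1.3,-0.2,13.1,0.004,-0.001,-0.008]]
4 end [627.5 -32.5  30. ] [180.   0. 131.]
```

View pics/w4.png

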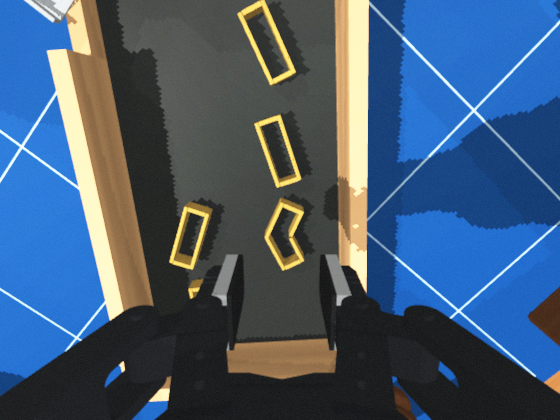

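The bent keeper is at (284,235), with its kink to the left, and agrees with the earlier fix. The target is (629.5, -34), jaw axis 41.5°.

Call:
servo_tool(
  motion=[
    [34, -3, 0.5, 14, 0, 0, -0.015],
    [34, -2, 0, 14, 0, 0, 0],
    [34, 0, 0, 14, 0, 0, 0],
    [34, 0, 0, 9, 0, 0, 0],
    [34, 0, 0, 0, 0, 0, 0],
    [34, 0, 0, 0, 0, 0, 0],
  ],
)

```text
time: 8.3
tool_pos: [626.9, -28.9, 25.4]
tcp_rot: [179.9, -0.2, 131.8]
ft_force: [-1.0, -0.3, 0.4]
finger_gap: 33.5
```

Call:
servo_tool(
  motion=[
    [34, -4, -1, 5, 0, 0, 0],
    [34, -1, 0, 5, 0, 0, 0],
    [34, 0, 0, 2, 0, 0, 0],
    [34, 0, 0, 0, 0, 0, 0],
  ],
)

```text
time: 8.7
tool_pos: [630.7, -34.0, 13.6]
tcp_rot: [179.8, -0.1, 131.8]
ft_force: [0.3, -0.7, -0.1]
finger_gap: 33.9
```

Call:
servo_tool(
  motion=[
    [34, 0, -0.5, 3, 0, 0, 0],
    [34, 0, 0, 0.5, 0, 0, 0],
    [16, 0, 0, 0, 0, 0, 0],
    [16, 0, 0, 0, 0, 0, 0],
    [16, 0, 0, 0, 0, 0, 0],
  ],
  force=35,
)

```text
time: 9.2
tool_pos: [631.1, -34.4, 10.9]
tcp_rot: [179.7, -0.0, 131.8]
ft_force: [0.6, -0.5, -0.8]
finger_gap: 20.0
```

Call:
servo_tool(
  motion=[
    [16, 0, 0, -10, 0, 0, 0],
    [16, 0, 0, -30, 0, 0, 0],
    [16, 0, 0, -30, 0, 0, 0],
    [16, 0, 0, -20, 0, 0, 0],
    [16, 0, 0, 0, 0, 0, 0],
  ],
)

```text
time: 9.7
tool_pos: [629.8, -34.5, 105.2]
tcp_rot: [179.8, -0.1, 131.8]
ft_force: [0.1, -0.2, 0.2]
finger_gap: 19.8
```

```bash
python3 -c "
from h import *
print(tool(),sense()['finger_gap']);cv2.imwrite('pics/w5.png',snapshot('wrist'));plan([511,295,100],[180,0,150],16,42)"
```

```text
(array([629.82352999, -34.48120531, 105.21085567]), array([ 1.79814449e+02, -1.39429182e-01,  1.31793969e+02])) 19.800104616356357
[[16,36,15,1,0,0,-0.04],[16,35,16,1,0,0,-0.03],[16,35,17,0,0,0,-0.04],[16,34,18,1,0,0,-0.03],[16,34,20,0,0,0,-0.04],[16,33,21,1,0,0,-0.03],[16,32,22,0,0,0,-0.04],[16,31,23,1,0,0,-0.03],[16,31.2,23.5,0.1,0.003,-0.003,-0.038]]
9 end [511. 295. 100.] [180.   0. 150.]
```

Call:
servo_tool(
  motion=[
    [16, 36, 15, 0, 0, 0, -0.04],
    [16, 35, 16, 0, 0, 0, -0.03],
    [16, 35, 17, 0, 0, 0, -0.04],
    [16, 34, 18, 0, 0, 0, -0.03],
    [16, 34, 20, 0, 0, 0, -0.04],
    [16, 33, 21, 0, 0, 0, -0.03],
    [16, 32, 22, 0, 0, 0, -0.04],
    [16, 31, 23, 0, 0, 0, -0.03],
    [16, 22, 16, 0, 0.003, -0.003, -0.038],
    [16, 0, 0, 0, 0, 0, 0],
  ],
)

```text
time: 10.75
tool_pos: [501.1, 291.5, 89.9]
tcp_rot: [-179.3, -0.7, 150.5]
ft_force: [0.6, -0.1, 0.1]
finger_gap: 19.6
```

Call:
servo_tool(
  motion=[
    [16, 0, 0, 0, 0, 0, 0],
    [16, 0, 0, 0, 0, 0, 0],
  ],
)

```text
time: 10.95
tool_pos: [499.7, 290.7, 87.4]
tcp_rot: [-179.1, -0.8, 150.6]
ft_force: [-0.2, 0.1, 0.9]
finger_gap: 19.6
```

```bash
python3 -c "
from h import *
print(tool(),sense()['finger_gap']);plan([511,293,40],tool()[1],16,25)
a=cv2.imread('pics/w5.png');b=snapshot('wrist');cv2.imwrite('pics/w6.png',cv2.resize(np.hstack([a,b]),None,fx=.7,fy=.7))"
```

```text
(array([499.65198261, 290.71803718,  87.37384444]), array([-179.10570941,   -0.8051106 ,  150.55653261])) 19.594362986331276
[[16,-5,4,24,0,0,0],[16,-4.4,4.3,23.1,0,0,0]]
2 end [511. 293.  40.] [-179.1   -0.8  150.6]
```

View pics/w6.png

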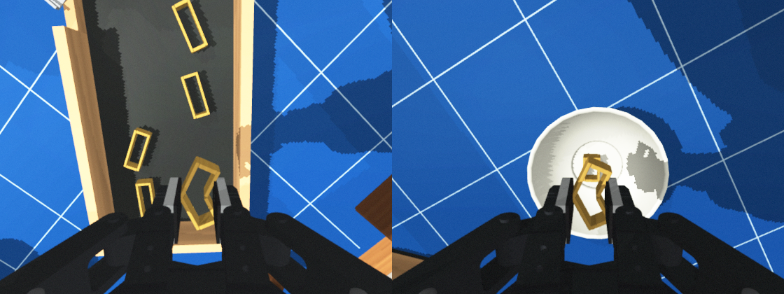

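The bent keeper is held (right half, at about (592,190)), and the short one is already lying in the bowl behind it. I'll lower and release the bent one, then rise.

Call:
servo_tool(
  motion=[
    [16, -5, 4, 18, 0, 0, 0],
    [16, -4, 4, 16, 0, 0, 0],
    [16, -1, 1, 8, 0, 0, 0],
    [16, 0, 0, 0, 0, 0, 0],
    [42, 0, 0, 0, 0, 0, 0],
    [42, 0, 0, 0, 0, 0, 0],
    [42, 0, 0, 0, 0, 0, 0],
    [42, 0, 0, -20, 0, 0, 0],
    [34, 0, 0, -40, 0, 0, 0],
    [30, 0, 0, -10, 0, 0, 0],
  ],
)

```text
time: 12.0
tool_pos: [515.7, 287.9, 116.7]
tcp_rot: [-179.0, -0.8, 150.0]
ft_force: [1.2, 0.1, 0.9]
finger_gap: 30.1
```

```bash
python3 - <<'E'
from h import *
p,r=tool();im=snapshot('wrist');np.save('w7.npy',np.r_[p,r]);cv2.imwrite('pics/w7.png',im)
print(p,r)
# tray from both rim corner contours in top view
im=snapshot('top');cv2.imwrite('pics/top2.png',im)
hsv=cv2.cvtColor(im,cv2.COLOR_BGR2HSV);m=cv2.inRange(hsv,(8,40,120),(30,255,255)); roi=np.zeros_like(m); roi[148:305,215:365]=255; m&=roi
cs,_=cv2.findContours(m,cv2.RETR_EXTERNAL,cv2.CHAIN_APPROX_NONE);c=max(cs,key=cv2.contourArea)
for q in cv2.approxPolyDP(c,4,True)[:,0]: print(q, np.round(ray("top",q,48)[:2],1))
R=Ro.from_euler('z',43.5,degrees=True); print("rim plain",R.apply([70.5,0,0])+[589.1,-33.8,0])
E
```

```text
[515.66726403 287.94687962 116.67966547] [-179.03332377   -0.79947239  150.02324945]
[306 156] [725.2 -71.9]
[221 238] [558.6 104.8]
[265 284] [465.5  18.4]
[271 284] [465.2   6.6]
[228 241] [552.3  90.9]
[304 165] [706.  -67.1]
[349 207] [ 615.8 -155.8]
[276 284] [465.   -3.3]
[357 205] [ 619.6 -172.4]
rim plain [640.23889316  14.72899759   0.        ]
```

```bash
python3 -c "
from h import *
plan([639.5,14,85],[180,0,133.5],30,40)"
```

```text
[[30,-31,-22,4,0,0,0.04],[30,-31,-20,4,0,0,0.04],[30,-32,-19,3,0,0,0.03],[30,-33,-18,4,0,0,0.04],[30,-34,-17,3,-0.01,0,0.03],[30,-34,-16,3,0,0,0.04],[30,-35,-15,4,-0.01,-0.01,0.03],[30,-34.7,-13.8,3.4,-0.002,-0.001,0.038]]
8 end [639.5  14.   85. ] [180.   -0.  133.5]
```

View pics/w7.png

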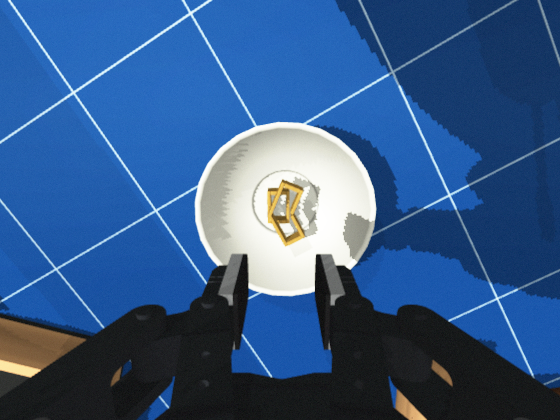

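Both rejects lie in the bowl at about (288,212). Next I'll move to the plain wall.

Call:
servo_tool(
  motion=[
    [30, -31, -22, 3, 0, 0, 0.04],
    [30, -31, -20, 3, 0, 0, 0.04],
    [30, -32, -19, 2, 0, 0, 0.03],
    [30, -33, -18, 3, 0, 0, 0.04],
    [30, -34, -17, 2, -0.01, 0, 0.03],
    [30, -33, -16, 2, 0, 0, 0.04],
    [30, -32, -14, 3, -0.01, -0.01, 0.03],
    [30, -20, -8, 2, 0, 0, 0.03],
    [30, 0, 0, 0, 0, 0, 0],
    [30, 0, 0, 0, 0, 0, 0],
  ],
)

```text
time: 13.1
tool_pos: [626.4, 23.0, 78.6]
tcp_rot: [-179.4, -0.6, 133.6]
ft_force: [-0.2, 0.1, -0.4]
finger_gap: 30.1
```

```bash
python3 - <<'E'
from h import *
p,r=tool();im=snapshot('wrist');np.save('w8.npy',np.r_[p,r]);cv2.imwrite('pics/w8.png',im); print(p,r)
plan([639.5,14,60],[180,0,133.5],30,15)
E
```

```text
[626.36573238  23.04033942  78.58405757] [-179.3569041    -0.60883429  133.56884189]
[[30,-8,2,9,-0.01,-0.01,0],[30,-8,1.4,9.4,-0.002,-0.001,0.002]]
2 end [639.5  14.   60. ] [180.    0.  133.5]
```

View pics/w8.png

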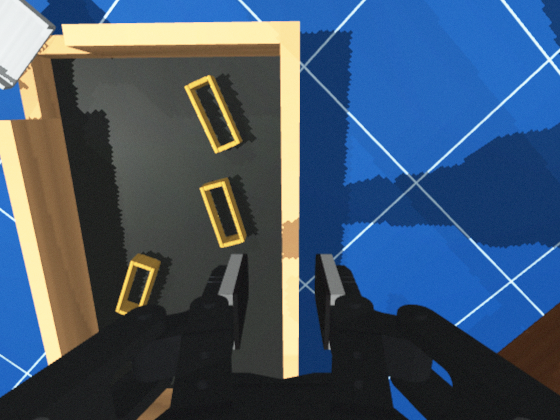

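The rim of the plain wall spans u = 282 to 300 and is straight, nearly centred between the fingers at u = 281.

```bash
python3 - <<'E'
from h import *
c=wcam(np.load('w8.npy'))
a=ray("",(290.5,60),48,c);b=ray("",(290.5,340),48,c);print(a,b,np.degrees(np.arctan2(*(a-b)[[1,0]])))
q=np.array([639.5,14,48]);d=(a-b)/np.linalg.norm(a-b);f=b+d*np.dot(q-b,d);print("nearest on rim",f, "corner B", ray("",(299,22),48,c))
plan([f[0],f[1],60],[180,0,133.5],30,12)
E
```

```text
[565.93676825  91.52141676  48.        ] [670.57919352 -16.81439738  48.        ] 134.00649763069276
nearest on rim [640.18046386  14.65726546  48.        ] corner B [557.71336881 105.52383102  48.        ]
[[30,-5,1,6,0,0,0],[30,-6,2,6,-0.01,-0.01,0],[30,-5,1.4,6.3,-0.002,-0.001,0.002]]
3 end [640.2  14.7  60. ] [180.    0.  133.5]
```

Call:
servo_tool(
  motion=[
    [30, -5, 1, 6, 0, 0, 0],
    [30, -6, 2, 6, -0.01, -0.01, 0],
    [30, -3, 1, 4, 0, 0, 0],
    [30, 0, 0, 0, 0, 0, 0],
    [30, 0, 0, 0, 0, 0, 0],
  ],
)

```text
time: 13.65
tool_pos: [638.2, 19.2, 59.8]
tcp_rot: [-179.9, -0.1, 133.9]
ft_force: [-0.3, -0.5, 0.1]
finger_gap: 29.8
```

Call:
servo_tool(
  motion=[
    [30, -2, -1.5, 10, 0, 0, 0],
    [30, -1, 0, 14, 0, 0, 0],
    [30, 0, 0, 10, 0, 0, 0],
    [30, 0, 0, 3, 0, 0, 0],
    [30, 0, 0, 0, 0, 0, 0],
    [30, 0, 0, 0, 0, 0, 0],
  ],
)

```text
time: 14.25
tool_pos: [638.4, 16.1, 18.4]
tcp_rot: [-179.9, -0.1, 133.9]
ft_force: [-0.1, -0.7, 0.2]
finger_gap: 30.2
```

Call:
servo_tool(
  motion=[
    [30, 0, 0.3, 3, 0, 0, 0],
    [30, 0, 0, 0, 0, 0, 0],
    [4, 0, 0, 0, 0, 0, 0],
    [4, 0, 0, 0, 0, 0, 0],
    [4, 0, 0, 0, 0, 0, 0],
    [4, 0, 0, 0, 0, 0, 0],
    [4, 0, 0, 0, 0, 0, 0],
  ],
  force=100,
)

```text
time: 14.95
tool_pos: [639.6, 16.4, 16.6]
tcp_rot: [-180.0, -0.1, 134.0]
ft_force: [-0.3, -0.1, -2.1]
finger_gap: 7.3
```

Call:
servo_tool(
  motion=[
    [4, 0, 0, -3, 0, 0, 0],
    [4, 0, 0, -6, 0, 0, 0],
    [4, 0, 0, -6, 0, 0, 0],
    [4, 0, 0, -6, 0, 0, 0],
    [4, 0, 0, -3, 0, 0, 0],
    [4, 0, 0, 0, 0, 0, 0],
  ],
)

```text
time: 15.55
tool_pos: [638.7, 16.6, 41.9]
tcp_rot: [-179.9, -0.1, 133.9]
ft_force: [0.7, -0.3, -3.9]
finger_gap: 7.7
```

```bash
python3 - <<'E'
from h import *
s=sense();print({k:np.round(s[k],2) for k in s})
E
```

```text
{'time': np.float64(15.55), 'joint_pos': array([-3.130e+00,  2.256e+01,  8.803e+01,  3.000e-02,  6.959e+01,
       -4.707e+01]), 'qd': array([-0.01, -0.11,  0.02,  0.01, -0.02,  0.01]), 'joint_efforts': array([ 2.000e-02, -6.758e+01, -4.675e+01, -2.000e-01,  3.700e-01,
       -0.000e+00]), 'tool_pos': array([638.72,  16.56,  41.87]), 'tcp_rot': array([-1.7990e+02, -1.5000e-01,  1.3394e+02]), 'ft_force': array([ 0.66, -0.32, -3.91]), 'wrist_torque': array([ 0.21, -0.22,  0.02]), 'finger_gap': np.float64(7.71)}
```

Call:
servo_tool(
  motion=[
    [4, 0, 0, -15, 0, 0, 0],
    [4, 0, 0, -25, 0, 0, 0],
    [4, 0, 0, -30, 0, 0, 0],
    [4, 0, 0, -30, 0, 0, 0],
    [4, 0, 0, -30, 0, 0, 0],
    [4, 0, 0, -30, 0, 0, 0],
    [4, 0, 0, -30, 0, 0, 0],
    [4, 0, 0, -25, 0, 0, 0],
    [4, 0, 0, -12, 0, 0, 0],
    [4, 0, 0, 0, 0, 0, 0],
  ],
)

```text
time: 16.55
tool_pos: [637.7, 16.6, 285.1]
tcp_rot: [-179.9, -0.1, 133.9]
ft_force: [0.5, -0.8, -4.2]
finger_gap: 7.6
```

Call:
servo_tool(
  motion=[
    [4, 0, 0, 0, 0, -0.04, 0],
    [4, 0, 0, 0, 0, -0.05, 0],
    [4, 0, 0, 0, 0, -0.05, 0],
    [4, 0, 0, 0, 0, 0, 0],
    [4, 0, 0, 0, 0, 0, 0],
  ],
)

```text
time: 17.05
tool_pos: [635.1, 16.3, 278.2]
tcp_rot: [-179.6, 7.7, 134.0]
ft_force: [0.4, -0.5, -4.7]
finger_gap: 7.5
```

```bash
cat > st.py <<'E'
from h import *
s=sense();print({k:np.round(s[k],2) for k in s if k!='joint_efforts'})
p,r=tool();R=Ro.from_euler('xyz',r,degrees=True)
g=np.array([0,70.5,-14]) # tray frame->tool: tool=(tray y, tray x, -tray z); TCP at tray (70.5,0,~12)
f=lambda x,y,z:p+R.apply([y,x-70.5,-(z-12)])
for n,q in dict(foot=(-75,124,0),c2=(75,124,0),corner=(-66,115,5)).items(): print(n,f(*q).round(0))
t=R.as_matrix(); ty,tx=t[:,0],t[:,1]; print("tilt +y down",np.degrees(np.arcsin(-ty[2])).round(1),"-x down",np.degrees(np.arcsin(tx[2])).round(1))
E
python3 st.py
```

```text
{'time': np.float64(17.05), 'joint_pos': array([  0.21,   7.48,  80.74,  -5.86,  86.73, -43.66]), 'qd': array([ 0.41, -0.  ,  1.27, -0.06, -0.37,  0.01]), 'tool_pos': array([635.1 ,  16.34, 278.18]), 'tcp_rot': array([-179.59,    7.73,  133.98]), 'ft_force': array([ 0.43, -0.47, -4.73]), 'wrist_torque': array([ 0.3 , -0.06,  0.02]), 'finger_gap': np.float64(7.47)}
foot [446.   3. 251.]
c2 [554. 107. 250.]
corner [458.   3. 257.]
tilt +y down 7.7 -x down -0.4
```

Call:
servo_tool(
  motion=[
    [4, 0, 0, -1, 0, -0.02, 0],
    [4, 0, 0, -1, 0, -0.02, 0],
    [4, 0, 0, -1, 0, -0.02, 0],
    [4, 0, 0, -1, 0, -0.015, 0],
    [4, 0, 0, -1, 0, -0.015, 0],
    [4, 0, 0, 0, 0, -0.015, 0],
    [4, 0, 0, 0, 0, -0.015, 0],
    [4, 0, 0, 0, 0, -0.015, 0],
    [4, 0, 0, 0, 0, 0, 0],
    [4, 0, 0, 0, 0, 0, 0],
  ],
)

```text
time: 18.05
tool_pos: [634.0, 16.6, 281.6]
tcp_rot: [-179.5, 15.9, 134.0]
ft_force: [0.3, 1.1, -3.4]
finger_gap: 7.8
```

```bash
python3 st.py; python3 -c "
from h import *
a=snapshot('wrist');b=snapshot('top');cv2.imwrite('pics/t1.png',cv2.resize(np.hstack([a,b]),None,fx=.7,fy=.7))"
```

```text
{'time': np.float64(18.05), 'joint_pos': array([  3.97,   2.77,  86.47, -12.59,  81.01, -39.05]), 'qd': array([ 0.34, -0.24,  0.33, -0.28, -0.28,  0.36]), 'tool_pos': array([634.03,  16.58, 281.64]), 'tcp_rot': array([-179.48,   15.88,  134.  ]), 'ft_force': array([ 0.33,  1.06, -3.35]), 'wrist_torque': array([0.41, 0.02, 0.01]), 'finger_gap': np.float64(7.8)}
foot [448.  -1. 237.]
c2 [557. 103. 236.]
corner [460.   0. 245.]
tilt +y down 15.9 -x down -0.5
```

View pics/t1.png

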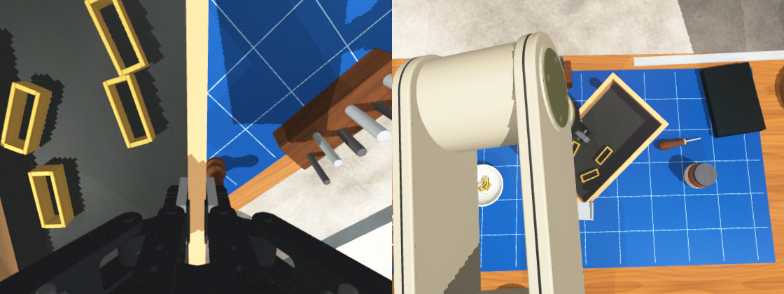

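The wrist view shows all four keepers still in the tray and sliding: k2 has come up behind k1. The rejects are still in the dish. I'll keep tipping slowly along +y.

Call:
servo_tool(
  motion=[
    [4, 0, 0, 0, 0, -0.01, 0],
    [4, 0, 0, -1, 0, -0.015, 0],
    [4, 0, 0, -1, 0, -0.015, 0],
    [4, 0, 0, -1, 0, -0.015, 0],
    [4, 0, 0, -1, 0, -0.015, 0],
    [4, 0, 0, 0, 0, -0.015, 0],
    [4, 0, 0, 0, 0, -0.02, 0],
    [4, 0, 0, 0, 0, -0.02, 0],
    [4, 0, 0, 0, 0, -0.02, 0],
    [4, 0, 0, 0, 0, 0, 0],
  ],
)

```text
time: 19.15
tool_pos: [633.1, 17.5, 285.6]
tcp_rot: [-179.5, 24.9, 134.1]
ft_force: [0.3, -0.0, -4.7]
finger_gap: 7.5
```

Call:
servo_tool(
  motion=[
    [4, 0, 0, 0, 0, -0.01, 0],
    [4, 0, 0, -1, 0, -0.02, 0],
    [4, 0, 0, -1, 0, -0.02, 0],
    [4, 0, 0, -1, 0, -0.02, 0],
    [4, 0, 0, -1, 0, -0.02, 0],
    [4, 0, 0, 0, 0, -0.02, 0],
    [4, 0, 0, 0, 0, 0, 0],
    [4, 0, 0, 0, 0, 0, 0],
  ],
)

```text
time: 19.95
tool_pos: [631.6, 19.3, 289.3]
tcp_rot: [-179.4, 31.8, 134.2]
ft_force: [0.3, -0.6, -4.2]
finger_gap: 7.5
```

```bash
python3 st.py; python3 - <<'E'
from h import *
p,r=tool();R=Ro.from_euler('xyz',r,degrees=True)
a=snapshot('side');w=snapshot('wrist')
def P(n,q):
    return proj(n,p+R.apply([q[1],q[0]-70.5,-(q[2]-12)]))
u,v=P("side",(-30,80,5)).astype(int);print(u,v)
x0,y0=max(u-140,0),max(v-105,0);c=cv2.resize(a[y0:y0+210,x0:x0+280],None,fx=1.43,fy=1.43,interpolation=cv2.INTER_CUBIC)
cv2.imwrite('pics/t2.png',np.hstack([c[:294,:392],cv2.resize(w,(392,294))]))
E
```

```text
{'time': np.float64(19.95), 'joint_pos': array([ 12.09,  -4.24,  96.85, -28.32,  71.97, -26.69]), 'qd': array([ 0.48, -0.06,  0.53, -0.4 , -0.15,  0.56]), 'tool_pos': array([631.56,  19.32, 289.29]), 'tcp_rot': array([-179.44,   31.75,  134.15]), 'ft_force': array([ 0.28, -0.61, -4.15]), 'wrist_torque': array([0.57, 0.21, 0.02]), 'finger_gap': np.float64(7.49)}
foot [458. -10. 215.]
c2 [566.  93. 214.]
corner [468.  -8. 224.]
tilt +y down 31.8 -x down -0.5
343 136
```

View pics/t2.png

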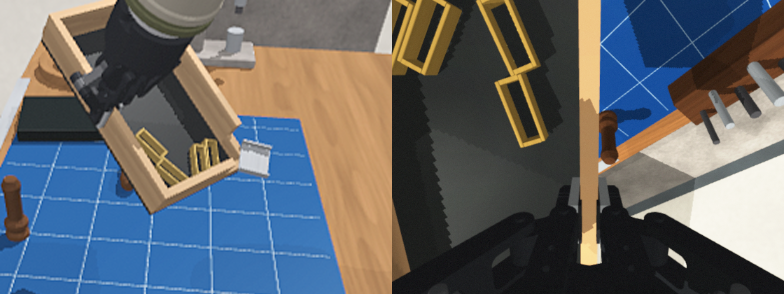

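At 31.8° two keepers lie in the pouring corner (left half, about (203,155)). The other two are in line at the plain side of the end wall (about (160,150)). None has spilled. Next I'll tip towards −x.

Call:
servo_tool(
  motion=[
    [4, 0, 0, -1, -0.02, 0, 0],
    [4, 0, 0, -1, -0.03, 0, 0],
    [4, 0, 0, -1, -0.03, 0, 0],
    [4, 0, 0, -1, -0.03, 0, 0],
    [4, 0, 0, -1, -0.03, 0, 0],
    [4, 0, 0, -1, -0.03, 0, 0],
    [4, 0, 0, 0, -0.02, 0, 0],
    [4, 0, 0, 0, -0.02, 0, 0],
    [4, 0, 0, 0, -0.02, 0, 0],
    [4, 0, 0, 0, 0, 0, 0],
  ],
)

```text
time: 21.05
tool_pos: [628.8, 19.2, 296.0]
tcp_rot: [166.2, 31.9, 133.9]
ft_force: [-0.4, -0.7, -4.0]
finger_gap: 7.7
```

Call:
servo_tool(
  motion=[
    [4, 0, 0, 0, -0.02, 0, 0],
    [4, 0, 0, -1, -0.02, 0, 0],
    [4, 0, 0, -1, -0.02, 0, 0],
    [4, 0, 0, -1, -0.02, 0, 0],
    [4, 0, 0, -1, -0.02, 0, 0],
    [4, 0, 0, 0, -0.02, 0, 0],
    [4, 0, 0, 0, 0, 0, 0],
    [4, 0, 0, 0, 0, 0, 0],
  ],
)

```text
time: 21.85
tool_pos: [626.0, 19.6, 299.2]
tcp_rot: [158.8, 31.9, 133.9]
ft_force: [-0.1, 0.6, -4.3]
finger_gap: 7.3
```

```bash
python3 st.py; python3 - <<'E'
from h import *
p,r=tool();R=Ro.from_euler('xyz',r,degrees=True)
im=snapshot('side');cv2.imwrite('pics/s3.png',im);w=snapshot('wrist');np.save('s3.npy',np.r_[p,r])
def tocam(x,y,z): return p+R.apply([y,x-70.5,-(z-12)])
# plane of keeper tops (tray z=17): ray -> tray coords
def tray(uv,z,c):
    A=np.array(c["R"]);o=-A.T@np.array(c["t"]);d=A.T@np.array([(uv[0]-c["cx"])/c["fx"],(uv[1]-c["cy"])/c["fy"],1])
    o=R.inv().apply(o-p);d=R.inv().apply(d); s=(-(z-12)-o[2])/d[2];q=o+s*d; return np.array([q[1]+70.5,q[0]])
for n,i,c in(("side",im,camera_params("side")),("wrist",w,wcam(np.r_[p,r]))):
    k=cv2.inRange(cv2.cvtColor(i,cv2.COLOR_BGR2HSV),(15,110,90),(35,255,255))
    cs,_=cv2.findContours(k,cv2.RETR_EXTERNAL,cv2.CHAIN_APPROX_NONE)
    for q in cs:
        if cv2.contourArea(q)<25: continue
        b=cv2.boundingRect(q);e=[tray(v,17,c) for v in q[:,0]];e=np.array(e)
        if np.abs(e.mean(0)).max()<140: print(n,b,"tray x",e[:,0].min().round(),e[:,0].max().round(),"y",e[:,1].min().round(),e[:,1].max().round())
u,v=proj("side",tocam(-30,80,5)).astype(int);print(u,v)
x0,y0=max(u-140,0),max(v-105,0);c=cv2.resize(im[y0:y0+210,x0:x0+280],None,fx=1.43,fy=1.43,interpolation=cv2.INTER_CUBIC)
cv2.imwrite('pics/t3.png',np.hstack([c[:294,:392],cv2.resize(w,(392,294))]))
E
```

```text
{'time': np.float64(21.85), 'joint_pos': array([  0.85, -23.19, 113.99,  -8.14,  52.3 , -46.37]), 'qd': array([-0.51, -0.57,  0.54,  0.71, -0.27, -0.65]), 'tool_pos': array([625.98,  19.6 , 299.19]), 'tcp_rot': array([158.78,  31.86, 133.94]), 'ft_force': array([-0.11,  0.59, -4.3 ]), 'wrist_torque': array([0.31, 0.53, 0.02]), 'finger_gap': np.float64(7.28)}
foot [482. -20. 180.]
c2 [563.  98. 226.]
corner [489. -18. 191.]
tilt +y down 31.9 -x down 17.9
side (322, 131, 28, 25) tray x -57.0 24.0 y 59.0 102.0
side (219, 56, 33, 42) tray x 101.0 180.0 y -103.0 -25.0
wrist (0, 287, 26, 115) tray x -68.0 -54.0 y -68.0 -5.0
wrist (266, 0, 32, 380) tray x 64.0 75.0 y -54.0 107.0
wrist (0, 0, 161, 143) tray x -39.0 27.0 y 58.0 107.0
333 144
```

View pics/t3.png

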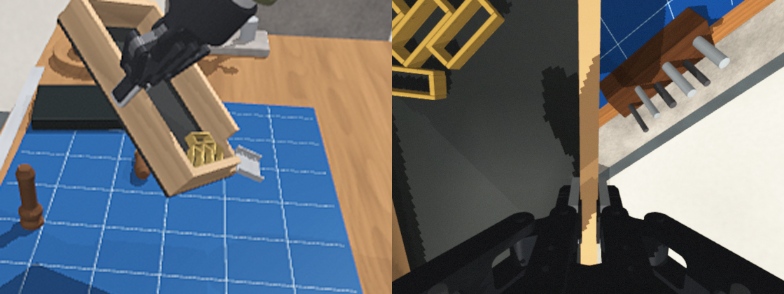

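The heap is forming in the corner (left half, (205,150)) and nothing has spilled. I'll tip a little more towards −x to pack it.

Call:
servo_tool(
  motion=[
    [4, 0, 0, 0, -0.015, 0, 0],
    [4, 0, 0, -1, -0.015, 0, 0],
    [4, 0, 0, -1, -0.015, 0, 0],
    [4, 0, 0, -1, -0.015, 0, 0],
    [4, 0, 0, -1, -0.015, 0, 0],
    [4, 0, 0, 0, -0.015, 0, 0],
    [4, 0, 0, 0, -0.015, 0, 0],
    [4, 0, 0, 0, -0.01, 0, 0],
    [4, 0, 0, 0, 0, 0, 0],
    [4, 0, 0, 0, 0, 0, 0],
  ],
)

```text
time: 22.95
tool_pos: [623.3, 20.1, 302.4]
tcp_rot: [151.7, 31.9, 134.0]
ft_force: [1.0, -0.5, -3.7]
finger_gap: 7.5
```

```bash
cat > chk.py <<'E'
from h import *
import sys
p,r=tool();R=Ro.from_euler('xyz',r,degrees=True)
im=snapshot('side');w=snapshot('wrist');t=snapshot('top');n=sys.argv[1]
for k,i in(('side',im),('wrist',w),('top',t)): cv2.imwrite(f'pics/{n}_{k}.png',i)
def tray(uv,z,c):
    A=np.array(c["R"]);o=-A.T@np.array(c["t"]);d=A.T@np.array([(uv[0]-c["cx"])/c["fx"],(uv[1]-c["cy"])/c["fy"],1])
    o=R.inv().apply(o-p);d=R.inv().apply(d); s=(-(z-12)-o[2])/d[2];q=o+s*d; return np.array([q[1]+70.5,q[0]])
for nm,i,c,roi in(("side",im,camera_params("side"),(290,100,400,200)),("wrist",w,wcam(np.r_[p,r]),(0,0,240,250))):
    k=cv2.inRange(cv2.cvtColor(i,cv2.COLOR_BGR2HSV),(15,110,90),(35,255,255))
    x0,y0,x1,y1=roi;m=np.zeros_like(k);m[y0:y1,x0:x1]=k[y0:y1,x0:x1]
    for q in cv2.findContours(m,cv2.RETR_EXTERNAL,cv2.CHAIN_APPROX_NONE)[0]:
        if cv2.contourArea(q)<25: continue
        h=cv2.convexHull(q)[:,0];h=cv2.approxPolyDP(h,4,True)[:,0]
        print(nm,cv2.boundingRect(q),[tray(v,17,c).round().astype(int).tolist() for v in h])
E
python3 st.py; python3 chk.py f1
```

```text
{'time': np.float64(22.95), 'joint_pos': array([ -4.44, -28.21, 118.91,   3.61,  47.81, -58.09]), 'qd': array([-0.36, -0.07,  0.2 ,  0.36, -0.11, -0.16]), 'tool_pos': array([623.26,  20.06, 302.36]), 'tcp_rot': array([151.67,  31.88, 134.  ]), 'ft_force': array([ 0.96, -0.55, -3.66]), 'wrist_torque': array([0.14, 0.6 , 0.01]), 'finger_gap': np.float64(7.54)}
foot [491. -19. 169.]
c2 [560.  99. 230.]
corner [497. -18. 181.]
tilt +y down 31.9 -x down 23.8
side (321, 134, 24, 20) [[4, 62], [-48, 65], [-45, 98], [7, 97]]
side (335, 100, 65, 13) [[-549, 6], [-146, 1], [-153, -20], [-574, -35]]
wrist (0, 0, 161, 143) [[27, 98], [-10, 59], [-39, 60], [-28, 107], [19, 107]]
```

Call:
servo_tool(
  motion=[
    [4, 0, 8, 0, 0, 0, 0],
    [4, 0, -10, 0, 0, 0, 0],
    [4, 0, 10, 0, 0, 0, 0],
    [4, 0, -10, 0, 0, 0, 0],
    [4, 0, 10, 0, 0, 0, 0],
    [4, 0, -10, 0, 0, 0, 0],
    [4, 0, 8, 0, 0, 0, 0],
    [4, 0, -5, 0, 0, 0, 0],
    [4, 0, 0, 0, 0, 0, 0],
    [4, 0, 0, 0, 0, 0, 0],
  ],
)

```text
time: 24.1
tool_pos: [625.3, 23.7, 304.5]
tcp_rot: [151.6, 31.9, 134.1]
ft_force: [-0.2, 0.0, -3.6]
finger_gap: 7.8
```

```bash
python3 st.py|tail -5; python3 chk.py f2
```

```text
{'time': np.float64(24.1), 'joint_pos': array([ -3.95, -27.9 , 118.5 ,   3.3 ,  47.82, -57.63]), 'qd': array([ 0.13,  0.15,  0.22, -0.16,  0.13, -0.27]), 'tool_pos': array([625.27,  23.69, 304.53]), 'tcp_rot': array([151.63,  31.93, 134.12]), 'ft_force': array([-0.15,  0.01, -3.62]), 'wrist_torque': array([0.2 , 0.56, 0.01]), 'finger_gap': np.float64(7.83)}
foot [494. -16. 171.]
c2 [562. 103. 232.]
corner [500. -15. 183.]
tilt +y down 31.9 -x down 23.8
side (322, 134, 22, 21) [[-2, 65], [-57, 66], [-46, 98], [5, 99]]
side (335, 100, 65, 13) [[-558, 6], [-146, 1], [-158, -19], [-583, -34]]
wrist (0, 0, 171, 138) [[30, 98], [3, 75], [-19, 60], [-39, 61], [-28, 107], [23, 107]]
```

Call:
servo_tool(
  motion=[
    [4, 0, 0, 0, 0, 0.03, 0],
    [4, 0, 0, 0, 0, 0.04, 0],
    [4, 0, 0, 0, 0, 0.04, 0],
    [4, 0, 0, 0, 0, 0.04, 0],
    [4, 0, 0, 0, -0.02, 0.03, 0],
    [4, 0, 0, 0, -0.02, 0, 0],
    [4, 0, 0, 0, -0.02, 0, 0],
    [4, 0, 6, 0, 0, 0, 0],
    [4, 0, -6, 0, 0, 0, 0],
    [4, 0, 0, 0, 0, 0, 0],
  ],
)

```text
time: 25.25
tool_pos: [625.7, 23.2, 304.8]
tcp_rot: [150.7, 22.5, 139.7]
ft_force: [-0.1, -0.5, -3.9]
finger_gap: 7.7
```

```bash
python3 st.py|tail -5; python3 chk.py f3
```

```text
{'time': np.float64(25.25), 'joint_pos': array([-11.69, -21.92, 111.94,  18.49,  58.13, -72.65]), 'qd': array([ 1.11,  0.03, -1.42, -0.38, -0.44,  1.38]), 'tool_pos': array([625.73,  23.21, 304.83]), 'tcp_rot': array([150.7 ,  22.52, 139.68]), 'ft_force': array([-0.05, -0.51, -3.88]), 'wrist_torque': array([0.03, 0.56, 0.01]), 'finger_gap': np.float64(7.71)}
foot [484. -15. 182.]
c2 [547. 103. 250.]
corner [491. -14. 193.]
tilt +y down 22.5 -x down 26.9
side (329, 133, 15, 10) [[-22, 64], [-51, 84]]
side (328, 100, 72, 13) [[-817, -46], [-187, -15], [-186, -40], [-958, -125]]
wrist (0, 0, 168, 139) [[29, 99], [3, 75], [-19, 60], [-39, 60], [-28, 106], [22, 107]]
```

```bash
python3 - <<'E'
import cv2,numpy as np
a=cv2.imread('pics/f3_wrist.png')[0:190,0:190];b=cv2.imread('pics/f2_side.png')[100:195,280:375];c=cv2.imread('pics/f3_top.png')[180:330,200:350]
z=lambda i:cv2.resize(i,(400,300+100),interpolation=cv2.INTER_CUBIC)
cv2.imwrite('pics/last.png',np.hstack([z(a),z(b)]))
E
```

```text
(no output)
```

View pics/last.png

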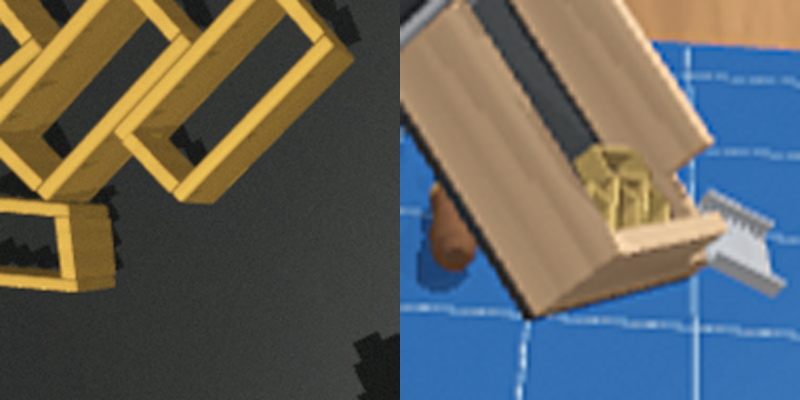

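The left crop shows three keepers lying parallel and diagonally across the corner, with one behind. The side crop shows a compact heap and nothing over the lip. I'll work out the centre of the outermost keeper.

```bash
python3 - <<'E'
from h import *
p,r=tool();R=Ro.from_euler('xyz',r,degrees=True);c=wcam(np.r_[p,r])
def tray(uv,z):
    A=np.array(c["R"]);o=-A.T@np.array(c["t"]);d=A.T@np.array([(uv[0]-c["cx"])/c["fx"],(uv[1]-c["cy"])/c["fy"],1])
    o=R.inv().apply(o-p);d=R.inv().apply(d); s=(-(z-12)-o[2])/d[2];q=o+s*d; return np.array([q[1]+70.5,q[0]]).round(1)
s=190/400
for n,q in dict(L=(120,132),B=(178,192),Rt=(333,43),rightbase=(354,58),basebot=(212,203),k2bot=(42,192),k2right=(190,40),k4tr=(70,203),k4br=(76,290),k4base=(115,285)).items():
    print(n,tray((q[0]*s,q[1]*s),17),tray((q[0]*s,q[1]*s),5))
# wall check: plain wall inner/outer rim
print("rim",tray((266,150),45),tray((298,150),45))
E
```

```text
L [-12.3  86.2] [-19.5  87.5]
B [-3.8 76.3] [-10.2  76.7]
Rt [ 26.1 100.1] [ 22.2 102.6]
rightbase [29.4 97.8] [ 25.9 100.1]
basebot [ 1.9 74.5] [-4.  74.7]
k2bot [-27.9  76.3] [-36.5  76.7]
k2right [  2.1 100.6] [ -3.8 103.1]
k4tr [-23.3  74.5] [-31.5  74.7]
k4br [-25.3  59.2] [-33.6  58.1]
k4base [-18.   60.1] [-25.6  59.1]
rim [64.9 58. ] [74.8 58. ]
```

The outermost keeper's centre is about 77 mm from the corner, bridged diagonally along the end wall. I'll ease the +y tilt so that −x dominates and the keepers turn in, then restore +y.

Call:
servo_tool(
  motion=[
    [4, 0, 0, 0, 0, 0.03, 0],
    [4, 0, 0, 0, 0, 0.04, 0],
    [4, 0, 0, 0, 0, 0.04, 0],
    [4, 0, 0, 0, 0, 0.04, 0],
    [4, 0, 0, 0, 0, 0.04, 0],
    [4, 0, 0, 0, 0, 0.04, 0],
    [4, 0, 0, 0, -0.02, 0.03, 0],
    [4, 0, 0, 0, -0.02, 0.02, 0],
    [4, 0, 0, 0, 0, 0, 0],
    [4, 0, 0, 0, 0, 0, 0],
  ],
)

```text
time: 26.4
tool_pos: [627.1, 24.5, 307.1]
tcp_rot: [150.5, 8.2, 148.0]
ft_force: [-0.4, 0.0, -3.8]
finger_gap: 7.3
```

```bash
python3 st.py|tail -5; python3 chk.py f4
```

```text
{'time': np.float64(26.4), 'joint_pos': array([-17.71,  -8.02,  98.08,  27.41,  75.96, -81.3 ]), 'qd': array([-0.22,  0.28,  0.09,  0.16,  0.11, -0.1 ]), 'tool_pos': array([627.15,  24.5 , 307.12]), 'tcp_rot': array([150.5 ,   8.17, 147.98]), 'ft_force': array([-0.4 ,  0.03, -3.78]), 'wrist_torque': array([-0.17,  0.16, -0.01]), 'finger_gap': np.float64(7.34)}
foot [469. -19. 208.]
c2 [529.  97. 281.]
corner [478. -18. 218.]
tilt +y down 8.2 -x down 29.2
side (335, 100, 65, 13) [[-3223, -628], [-423, -90], [-591, -186], [-29226, -7659]]
wrist (0, 0, 151, 141) [[22, 93], [-4, 70], [-19, 59], [-39, 60], [-29, 107], [9, 106]]
```

Call:
servo_tool(
  motion=[
    [4, 0, 0, 0, -0.03, 0, 0],
    [4, 0, 0, 0, -0.03, 0.02, 0],
    [4, 0, 0, 0, -0.02, 0.02, 0],
    [4, 0, 16, 0, 0, 0, 0],
    [4, 0, -5, 0, 0, 0, 0],
    [4, 0, -6, 0, 0, 0, 0],
    [4, 0, 16, 0, 0, 0, 0],
    [4, 0, -6, 0, 0, 0, 0],
    [4, 0, -6, 0, 0, 0, 0],
    [4, 0, 0, 0, 0, 0, 0],
  ],
)

```text
time: 27.55
tool_pos: [629.5, 32.9, 312.9]
tcp_rot: [146.1, 6.4, 149.5]
ft_force: [0.4, 0.2, -3.8]
finger_gap: 7.5
```

```bash
python3 st.py|tail -5; python3 chk.py f5
```

```text
{'time': np.float64(27.55), 'joint_pos': array([-19.87,  -6.57,  97.54,  32.88,  77.99, -85.11]), 'qd': array([ 0.06, -0.02,  0.33, -0.15,  0.01, -0.06]), 'tool_pos': array([629.55,  32.9 , 312.9 ]), 'tcp_rot': array([146.1 ,   6.39, 149.46]), 'ft_force': array([ 0.37,  0.16, -3.79]), 'wrist_torque': array([-0.31,  0.28, -0.02]), 'finger_gap': np.float64(7.53)}
foot [474.  -8. 209.]
c2 [529. 104. 292.]
corner [483.  -8. 219.]
tilt +y down 6.4 -x down 33.7
side (312, 100, 88, 13) [[1007, 403], [8501, 3551], [9023, 4229], [910, 387]]
wrist (0, 0, 136, 146) [[16, 88], [-19, 58], [-40, 58], [-29, 107], [-6, 107], [8, 99]]
```

Call:
servo_tool(
  motion=[
    [4, 0, 0, 0, -0.03, 0.02, 0],
    [4, 0, 0, 0, -0.03, 0.03, 0],
    [4, 0, 18, 0, 0, 0.03, 0],
    [4, 0, -7, 0, 0, 0, 0],
    [4, 0, -7, 0, 0, 0, 0],
    [4, 0, -6, 0, 0, 0, 0],
    [4, 0, 18, 0, 0, 0, 0],
    [4, 0, -7, 0, 0, 0, 0],
    [4, 0, -7, 0, 0, 0, 0],
    [4, 0, 0, 0, 0, 0, 0],
  ],
)

```text
time: 28.7
tool_pos: [628.2, 31.0, 310.4]
tcp_rot: [142.9, 2.5, 152.1]
ft_force: [0.5, 0.3, -4.0]
finger_gap: 7.7
```

```bash
python3 st.py|tail -5; python3 chk.py f6
```

```text
{'time': np.float64(28.7), 'joint_pos': array([-22.52,  -2.36,  94.88,  37.05,  82.72, -88.75]), 'qd': array([-0.22, -0.12,  0.65, -0.08, -0.02, -0.18]), 'tool_pos': array([628.19,  30.96, 310.43]), 'tcp_rot': array([142.87,   2.54, 152.1 ]), 'ft_force': array([ 0.47,  0.33, -3.99]), 'wrist_torque': array([-0.4 ,  0.2 ,  0.02]), 'finger_gap': np.float64(7.69)}
foot [472.  -9. 208.]
c2 [524.  98. 298.]
corner [481. -10. 217.]
tilt +y down 2.5 -x down 37.1
side (344, 100, 56, 13) [[405, 261], [336, 206], [376, 220], [432, 263]]
side (334, 100, 9, 9) [[368, 214], [325, 200], [326, 193]]
wrist (0, 3, 73, 187) [[-29, 106], [-11, 96], [-11, 61], [-22, 43], [-31, 39], [-43, 46]]
```

The row has collapsed towards the −x wall: the brass now reaches only x ≈ −11. Next I'll restore the +y tilt so it packs into the corner.

Call:
servo_tool(
  motion=[
    [4, 0, 0, 0, 0, -0.04, 0],
    [4, 0, 0, 0, 0, -0.05, 0],
    [4, 0, 0, 0, 0.01, -0.05, 0],
    [4, 0, 0, 0, 0.02, -0.05, 0],
    [4, 0, 0, 0, 0.03, -0.05, 0],
    [4, 0, 0, 0, 0.03, -0.05, 0],
    [4, 0, 0, 0, 0.03, -0.05, 0],
    [4, 0, 0, 0, 0.03, -0.05, 0],
    [4, 0, 0, 0, 0.02, -0.04, 0],
    [4, 0, 0, 0, 0, 0, 0],
  ],
)

```text
time: 29.85
tool_pos: [627.7, 31.7, 311.4]
tcp_rot: [149.4, 23.3, 136.9]
ft_force: [-0.3, 0.5, -4.3]
finger_gap: 7.3
```

```bash
python3 st.py|tail -5; python3 chk.py f7
```

```text
{'time': np.float64(29.85), 'joint_pos': array([ -9.81, -23.39, 112.92,  16.68,  56.12, -68.26]), 'qd': array([-0.58,  0.13, -0.34,  2.17,  1.51, -2.31]), 'tool_pos': array([627.68,  31.68, 311.4 ]), 'tcp_rot': array([149.43,  23.33, 136.94]), 'ft_force': array([-0.33,  0.48, -4.34]), 'wrist_torque': array([0.08, 0.52, 0.01]), 'finger_gap': np.float64(7.32)}
foot [488.  -0. 185.]
c2 [554. 115. 255.]
corner [495.   0. 197.]
tilt +y down 23.3 -x down 27.8
side (320, 126, 23, 19) [[-21, 43], [-53, 84], [-18, 84]]
side (333, 100, 67, 13) [[-1041, -165], [-779, -69], [-179, -25], [-228, -50]]
wrist (0, 117, 63, 69) [[-16, 55], [-22, 43], [-30, 40], [-42, 47], [-37, 67]]
wrist (0, 0, 68, 102) [[-11, 106], [-11, 73], [-36, 73], [-28, 106]]
```

Call:
servo_tool(
  motion=[
    [4, 0, 0, 0, 0.02, -0.04, 0],
    [4, 0, 0, 0, 0.02, -0.04, 0],
    [4, 0, 0, 0, 0.02, -0.04, 0],
    [4, 0, 0, 0, 0.02, -0.03, 0],
    [4, 0, 0, 0, 0, -0.02, 0],
    [4, -10, 0, 0, 0, 0, 0],
    [4, 5, 0, 0, 0, 0, 0],
    [4, 5, 0, 0, 0, 0, 0],
    [4, 0, 0, 0, 0, 0, 0],
    [4, 0, 0, 0, 0, 0, 0],
  ],
)

```text
time: 31.0
tool_pos: [628.9, 25.5, 309.3]
tcp_rot: [151.7, 31.3, 131.1]
ft_force: [0.4, 0.2, -3.6]
finger_gap: 7.9
```

```bash
python3 st.py|tail -5; python3 chk.py f8; python3 - <<'E'
from h import *
# spill check: brass-coloured pixels on blue mat, compared with the dish crop; dish in top view
t=cv2.imread('pics/f8_top.png');h=cv2.cvtColor(t,cv2.COLOR_BGR2HSV);k=cv2.inRange(h,(15,110,90),(35,255,255))
for q in cv2.findContours(k,cv2.RETR_EXTERNAL,cv2.CHAIN_APPROX_NONE)[0]:
    if cv2.contourArea(q)>15: print("top",cv2.boundingRect(q),cv2.contourArea(q))
i=cv2.imread('pics/f8_side.png');k=cv2.inRange(cv2.cvtColor(i,cv2.COLOR_BGR2HSV),(15,110,90),(35,255,255))
for q in cv2.findContours(k,cv2.RETR_EXTERNAL,cv2.CHAIN_APPROX_NONE)[0]:
    if cv2.contourArea(q)>15: print("side",cv2.boundingRect(q),cv2.contourArea(q))
E
```

```text
{'time': np.float64(31.0), 'joint_pos': array([ -2.04, -26.75, 117.01,  -0.71,  48.47, -50.99]), 'qd': array([-0.25, -0.03,  0.19,  0.26,  0.14, -0.22]), 'tool_pos': array([628.89,  25.46, 309.34]), 'tcp_rot': array([151.65,  31.35, 131.12]), 'ft_force': array([ 0.36,  0.17, -3.62]), 'wrist_torque': array([0.27, 0.58, 0.02]), 'finger_gap': np.float64(7.89)}
foot [494.  -6. 177.]
c2 [569. 108. 238.]
corner [501.  -5. 189.]
tilt +y down 31.3 -x down 23.9
side (320, 133, 26, 20) [[-59, 60], [-57, 97], [11, 96], [2, 66]]
side (335, 100, 65, 13) [[-486, 2], [-142, 1], [-142, -19], [-509, -39]]
wrist (0, 0, 68, 144) [[-10, 106], [-10, 75], [-18, 59], [-39, 57], [-28, 106]]
top (0, 392, 39, 28) 853.5
top (0, 322, 19, 13) 90.5
top (328, 287, 232, 133) 10032.0
top (537, 275, 23, 11) 186.5
top (0, 269, 8, 17) 74.0
top (122, 254, 20, 20) 196.0
top (202, 205, 20, 33) 224.0
top (284, 170, 101, 96) 1176.5
top (98, 138, 46, 52) 251.5
top (255, 103, 137, 77) 1020.0
top (510, 85, 50, 180) 4665.5
top (210, 81, 29, 7) 107.0
top (0, 81, 209, 186) 5508.0
top (245, 77, 242, 22) 1778.5
side (314, 347, 26, 22) 257.5
side (41, 250, 93, 170) 3412.0
side (136, 228, 9, 18) 49.5
side (148, 205, 8, 15) 28.5
side (320, 133, 26, 20) 321.0
side (159, 112, 56, 100) 699.0
side (330, 64, 230, 335) 29002.0
side (219, 56, 33, 43) 447.5
```

Call:
servo_tool(
  motion=[
    [4, 0, 0, 0, 0, 0, 0],
    [4, 0, 0, 0, 0, 0, 0],
    [4, 0, 0, 0, 0, 0, 0],
    [4, 0, 0, 0, 0, 0, 0],
    [4, 0, 0, 0, 0, 0, 0],
    [4, 0, 0, 0, 0, 0, 0],
  ],
)

```text
time: 31.75
tool_pos: [629.1, 25.6, 309.8]
tcp_rot: [151.6, 31.4, 131.1]
ft_force: [-0.3, 0.0, -3.7]
finger_gap: 7.6
```

```bash
python3 st.py|tail -5; python3 chk.py f9; python3 - <<'E'
from h import *
p,r=tool();R=Ro.from_euler('xyz',r,degrees=True);f=lambda x,y,z:p+R.apply([y,x-70.5,-(z-12)])
for q in [(75,124,45),(75,-124,45),(-75,-124,45),(-75,124,0),(75,124,0)]: print(q,proj("top",f(*q)).round(),proj("side",f(*q)).round())
# brass-on-mat search: brass blobs ringed by blue
for n in("top","side"):
    i=cv2.imread(f'pics/f9_{n}.png');h=cv2.cvtColor(i,cv2.COLOR_BGR2HSV);k=cv2.inRange(h,(15,110,90),(35,255,255));b=cv2.inRange(h,(100,120,40),(125,255,255))
    for q in cv2.findContours(k,cv2.RETR_EXTERNAL,cv2.CHAIN_APPROX_NONE)[0]:
        if not 8<cv2.contourArea(q)<1500: continue
        m=cv2.drawContours(np.zeros_like(k),[q],-1,255,-1);ring=cv2.dilate(m,np.ones((7,7)))&~m
        fr=(b[ring>0]>0).mean()
        if fr>.5: print(n,cv2.boundingRect(q),cv2.contourArea(q),round(fr,2))
E
```

```text
{'time': np.float64(31.75), 'joint_pos': array([ -2.02, -26.75, 116.99,  -0.71,  48.47, -50.99]), 'qd': array([ 0.07,  0.06, -0.03, -0.08, -0.01,  0.19]), 'tool_pos': array([629.07,  25.62, 309.79]), 'tcp_rot': array([151.63,  31.38, 131.12]), 'ft_force': array([-0.29,  0.05, -3.73]), 'wrist_torque': array([ 0.24,  0.56, -0.04]), 'finger_gap': np.float64(7.65)}
foot [495.  -6. 177.]
c2 [570. 108. 238.]
corner [501.  -5. 189.]
tilt +y down 31.4 -x down 23.9
side (320, 133, 26, 20) [[-59, 60], [-57, 97], [11, 96], [0, 65]]
side (335, 100, 65, 13) [[-492, -1], [-142, 1], [-142, -18], [-510, -39]]
wrist (0, 0, 68, 144) [[-10, 106], [-10, 75], [-18, 59], [-39, 57], [-28, 106]]
(75, 124, 45) [200. 236.] [328. 160.]
(75, -124, 45) [312. 111.] [249.  27.]
(-75, -124, 45) [394. 179.] [301.  43.]
(-75, 124, 0) [278. 267.] [350. 167.]
(75, 124, 0) [205. 219.] [307. 176.]
top (0, 351, 2, 18) 9.5 0.53
top (416, 198, 4, 8) 13.0 0.54
```

```bash
python3 -c "
from bench import hand_in; print(hand_in())"
```

```text
the job is handed in; nothing more can be done
None
```

I dropped the short and bent keepers in the dish while the tray was still on the mat. I then lifted the tray by its uncut long wall and tipped it until the four good keepers heaped in the pouring corner. I handed in at about 32 s with the tray held still, tipped 31° along its length and 24° towards −x.

**First heap:** The keepers first jammed in a diagonal row along the end wall, with the outermost one about 77 mm from the corner. I eased the lengthwise tip, shook the tray gently and tipped it back to pack them.

**Last checks:**
- **Height:** the lowest point of the tray is about z = 177 mm, so roughly 17 cm above the mat.
- **Steadiness:** over the last 0.6 s hold the arm, the grip and the heap's outline did not change.
- **Heap:** all the brass in view lies within about 56 mm of the corner along x and 58 mm along y. I estimate every keeper's centre is within about 60 mm of it.
- **Spills:** no brass showed on the mat in the top or side view, and the dish still shows the rejects.
- **Bystanders:** I did not touch the tools or the jar, but I did not measure their positions again.

**Less certain:**
- I did not look at a picture of the final heap, because the 12 views were used up. After that I checked it only by colour masks.
- The wrist camera cannot see the innermost part of the corner, so I did not count all four keepers separately. The wrist load of about 3.7 N, against 3.9 N at lift-off, fits with none lost, but the force reading is too noisy to prove it.
- The side view put the heap's edge about 20 mm further from the −x wall than the wrist view. I trusted the wrist view, because the tray walls hide part of the heap from the side camera.

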